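# Draw the paddle stirrer from its sleeve

### The job

The paddle stirrer, the one with the flat rectangular blade, is due for washing. Draw it straight up out of its sleeve in the storage rack, keeping it upright, then lower it blade up into the tall narrow steel pot until its foot reaches the pot's floor, and only then let it go. Leave the toothed-disc stirrer in its sleeve and keep the pot standing.

Things in the scene. Friction and masses are not known exactly. Their poses are not given: they have to be found in the camera images.
- paddle: steel paddle stirrer, about 0.3 kg, the thing to move: upright round shaft 16 mm thick, 120 mm long, topped by a flat blade 46 mm wide, 8 mm thick, 40 mm tall (120 to 160 mm above the foot). Origin: centre of the foot; z up the shaft, y along the blade's width, x through its thickness (grip across x). Stands loose in a rack sleeve, free once 60 mm up; little friction.
- disc: shorter steel disc stirrer with the same 16 mm shaft, on its upper end a round toothed disc 47 mm across, overall 105 mm tall (its top 115 mm above the table); it stays in its sleeve. Origin: centre of the foot, z up the shaft.
- rack: fixed aluminium block, 60 mm (x) by 270 mm (y) by 70 mm high, with three round sleeves in a row along its y at -95, 0 and 95 mm, bore 17.5 mm, 60 mm deep (floor 10 mm above the table). They hold the paddle stirrer, the disc stirrer and a low grey plastic plug, in any order. Origin: centre of its underside, z up.
- pot: tall narrow open cylindrical steel pot, 0.9 kg, standing loose on the table: 60 mm outer and 54 mm inner diameter, 100 mm high, floor 6 mm thick. Origin: centre of its underside, z up. A stirrer let go in it leans against the rim by up to about 22 degrees.
Things that resemble listed ones, but are neither listed nor needed, are in the scene too. Leave any purple or yellow look-alike of the pot alone. Leave any red look-alike of the paddle alone.

How it is judged:
By the outcome, as a careful person would: the job done as asked, in the order asked, and still so for the second after the job is handed in, with the robot touching nothing.
It also fails if it takes over 45 s, if anything falls off the work surface, if the arm or the gripper's body presses on something with over 40 N, if the wrist force passes 120 N, or if a joint passes its speed limit or range.

### The arm

A 7-joint arm with a two-finger parallel gripper is mounted at the origin on the work surface. World frame = base frame: x ahead of the robot, y to its left, z up, the work surface at z = 0. Lengths are in m, angles in degrees, forces in N, time in s.
With the tool pointing down it reaches from about 0.425 to 0.875 m from the base axis. Payload 4.7 kg.
Tool frame: the origin (TCP) lies between the finger pads; the fingertips stand 22 mm ahead of it and the grasp point (between the pads) lies 3 mm ahead of it (env.tip_reach is the distance from the TCP to the fingertips, in m); z points along the fingers, y is the line along which they close (so a half turn about z gives the same grasp; the last joint's range is limited). The gripper opens to 87 mm and grips with 3 to 60 N. Pads are 19 mm wide; open, the fingers measure 117 mm over their backs; the gripper's body (75 mm by 190 mm) begins 51 mm behind the grasp point.
Start: joints at [-74.135, 18.392, -4.016, 83.108, 1.295, 78.541, -3.26], TCP at [0.169, 0.628, 0.245] pointing down, gripper open.
Joint ranges: [-163.93, 163.93], [-17.29, 119.83], [-79.2, 71.16], [3.27, 140.29], [-89.18, 269.18], [5.43, 117.66], [-154.24, 154.24]. Speed limits (degrees/s): [147.25, 147.25, 180, 180, 180, 180, 180].

### API

Orientations are given as [roll, pitch, yaw] about the fixed x, y, z axes, in that order (R = Rz(yaw) Ry(pitch) Rx(roll)).
In Python, from cell import env gives the robot as it stands.
- The arm moves only by the shell command python3 -m creep 'ROWS' [FORCE]. ROWS is JSON, one flat list of numbers, 7 for each row, row after row: the finger opening in mm, from 0 to 87, then the shift along the tool's x, y, z in units of 30 mm (1.0 is 30 mm), then the turn, a rotation vector about the tool's x, y, z in units of 6 degrees (1.0 is 6 degrees). A call has 1 to 12 rows; each row is the pose to reach, as a shift and turn from the pose commanded when the call began, along the tool's axes at that moment; what a row does not reach only later rows make up. A row lasts 1/10 s, in which the tool goes at most 50 mm and 8.59 degrees, less where a joint would pass 70% of its speed; a pose out of reach is approached as far as the arm can. A call with a gripper value outside its range is refused whole. The fingers move at their own pace and stop on an object; FORCE is the grip in N (left out, the last holds). Time passes only in rows, so rows that repeat a pose let the fingers close. It gives the time, the measured TCP pose, the force, the opening and the grip force at its end, in the units of the state.
- env.get_obs(): the state, without advancing time (a new reading comes with each control period).
- env.read_camera(name): name is "side" or "top"; returns a dict with "color" (400x640x3 uint8, red, green, blue), "depth" (400x640 float32, m along the optical axis (not along the pixel's ray), 0 where there is no reading), "fovy" (degrees; the focal length in pixels is half the picture's height over the tangent of half this angle, whatever the lens; pixels are square), "cx", "cy" (the principal point, pixels), "R" (3x3) and "t" (3): a world point X has camera coordinates R X + t. Camera axes: x right, y down, z forward; pixel columns grow to the right and rows downward; lengths in m; the calibration is good to about 2 mm. A picture is of the moment at which its call begins.
- env.sign_off(): hands the job in; it is judged then, once.
The state is a dict: "time_s": time; "qpos": joint angles; "joint_velocities": joint speeds; "effort": joint torques, N m; "tool_pos": TCP position; "tool_rot": TCP orientation; "force": force on the tool from outside, world axes, zero at the start; "wrist_torque": the same for the moment, N m; "grip_width": finger opening in m; "grasp_force": force on a finger pad.
Only numpy, scipy, OpenCV 4.12 (cv2) and the standard library are available. Lean on these libraries where they do the work, as an engineer would, in place of code of your own. Each camera call takes 0.05 s, during which the arm holds its last target. There are 200 camera calls.

## Working session

There is one attempt and no reset: what is moved stays moved. The work goes in short steps, Python scripts to look and compute and a shell command to move; the robot and the scene stay as the last step left them, time stands still between calls to the robot, and variables do not carry over. Pictures are saved under pics/ and viewed, at most 10 in all, crops included, and the job is handed in when it is done.

```bash
mkdir -p pics; ls; cat > h.py <<'E'
import numpy as np,cv2
from cell import env
def cloud(c):
    d=c["depth"];h,w=d.shape;f=h/2/np.tan(np.radians(c["fovy"])/2)
    u,v=np.meshgrid(np.arange(w),np.arange(h))
    P=np.stack([(u-c["cx"])/f*d,(v-c["cy"])/f*d,d],-1)
    W=(P-np.asarray(c["t"]))@np.asarray(c["R"])
    W[d==0]=np.nan
    return W
def snap(name,fn):
    c=env.read_camera(name);cv2.imwrite("pics/"+fn,c["color"][:,:,::-1]);np.save("pics/"+fn+".npy",cloud(c));return c
E
python3 - <<'E'
from h import *
o=env.get_obs();print(o["tool_pos"],o["tool_rot"],o["force"],o["time_s"],env.tip_reach)
for n in("top","side"):
    c=snap(n,n+"0.png");R=np.array(c["R"]);print(n,-R.T@np.array(c["t"]),R.round(2).tolist(),c["fovy"],c["cx"],c["cy"])
E
```

```text
pics
[0.16878974 0.62717509 0.24346574] [-1.79891725e+02  6.38814488e-03  1.64943625e+02] [0.26071148 0.0941974  0.8266835 ] 0.0 0.022
top [0.42081216 0.00814374 0.99418608] [[-0.01, -1.0, 0.0], [-1.0, 0.01, -0.07], [0.07, -0.0, -1.0]] 47.25644322372816 319.0788385440751 206.22280540001694
side [-0.03747753 -0.70949472  0.63370525] [[0.81, -0.59, 0.0], [-0.32, -0.45, -0.83], [0.49, 0.67, -0.56]] 47.9594730587165 316.3332040741436 191.15079435958944
```

View pics/top0.png

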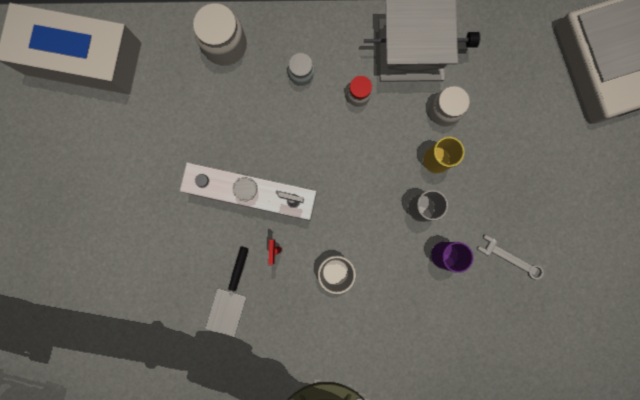

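View pics/side0.png

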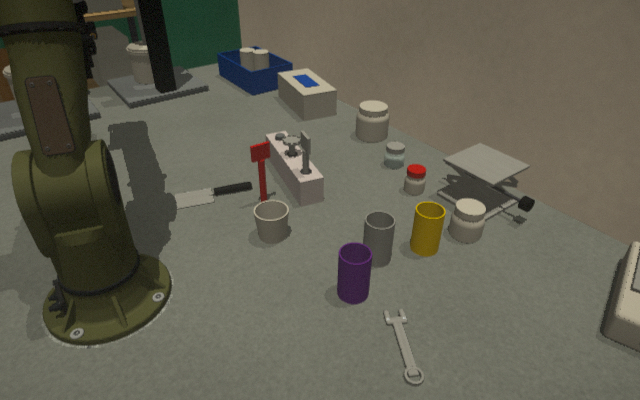

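The top view shows the rack at about (180–315, 165–218) px, holding the plug (202,181), the disc (245,188) and the paddle (290,197). The grey pot is at (432,206), between yellow (445,155) and purple (457,257). The red look-alike is at (272,250). The side view agrees with this.

```bash
python3 - <<'E'
from h import *
for n,rb,pb in(("top",(155,225,175,325),(180,230,405,455)),("side",(115,210,255,335),(205,275,355,400))):
    W=np.load(f"pics/{n}0.png.npy")
    a=W[rb[0]:rb[1],rb[2]:rb[3]].reshape(-1,3);a=a[~np.isnan(a[:,0])]
    top=a[abs(a[:,2]-.07)<.004];
    r=cv2.minAreaRect((top[:,:2]*1000).astype(np.float32));print(n,"rack",r,len(top),top[:,2].mean())
    b=a[(a[:,2]>.135)&(a[:,2]<.19)]
    print("blade",len(b),b.mean(0),b.min(0),b.max(0)); print(cv2.minAreaRect((b[:,:2]*1000).astype(np.float32)))
    t=b[b[:,2]>b[:,2].max()-.008];print(" bladetop",cv2.minAreaRect((t[:,:2]*1000).astype(np.float32)),t.mean(0),len(t))
    d=a[(a[:,2]>.105)&(a[:,2]<.125)];print("disc-ish",d.mean(0))
    p=W[pb[0]:pb[1],pb[2]:pb[3]].reshape(-1,3);p=p[(p[:,2]>.09)&(p[:,2]<.108)]
    print("pot",len(p),cv2.minEnclosingCircle((p[:,:2]*1000).astype(np.float32)),p.mean(0))
E
```

```text
top rack ((514.3406372070312, 151.26133728027344), (270.30352783203125, 60.12176513671875), 76.9219741821289) 3080 0.07047644275211327
blade 143 [0.49185162 0.05846721 0.1667779 ] [0.48374295 0.03629928 0.13560091] [0.50130959 0.08138182 0.1742361 ]
((492.6771240234375, 58.601104736328125), (45.754051208496094, 8.156879425048828), 75.8788070678711)
 bladetop ((492.7702941894531, 58.72180938720703), (45.49623489379883, 8.004690170288086), 76.1334228515625) [0.4926431  0.05870622 0.17041654] 115
disc-ish [0.5138308  0.14999737 0.11208427]
pot 204 ((479.765625, -215.248779296875), 30.27688980102539) [ 0.47924659 -0.21538858  0.09858221]
side rack ((484.7091064453125, 104.9455337524414), (374.18328857421875, 151.63916015625), 55.00248336791992) 984 0.068238165742786
blade 307 [0.44238911 0.07131582 0.15141927] [0.37774637 0.03216235 0.13505677] [0.49994785 0.09997208 0.16919922]
((443.3668518066406, 80.22847747802734), (44.44176483154297, 126.18238067626953), 62.70497512817383)
 bladetop ((491.9092712402344, 54.671180725097656), (45.04560470581055, 8.069610595703125), 75.05428314208984) [0.49071929 0.0532464  0.16658673] 51
disc-ish [0.47796012 0.11832913 0.11219602]
pot 421 ((430.7852478027344, -244.43345642089844), 85.76366424560547) [ 0.44287631 -0.23987047  0.09525117]
```

```bash
python3 -c "
import cv2
t=cv2.imread('pics/top0.png');s=cv2.imread('pics/side0.png')
a=cv2.resize(t[155:230,175:325],(800,400),interpolation=2);b=cv2.resize(s[120:210,240:340],None,fx=2.2,fy=2.2)
import numpy as np
o=np.zeros((598,800,3),np.uint8);o[:400]=a;o[400:598,:220]=b
c=cv2.resize(t[180:230,405:455],(190,190));o[400:590,300:490]=c
cv2.imwrite('pics/crop1.png',o)"
```

```text
(no output)
```

View pics/crop1.png

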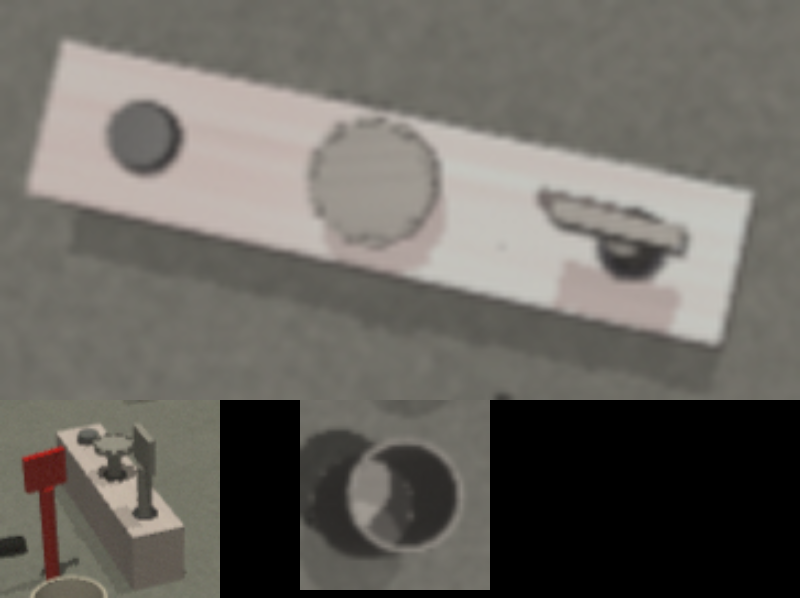

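Depth fixes all three: the paddle axis is at (0.493, 0.059) with blade width along 76°, matching the rack's −95 mm sleeve at (0.4928, 0.0587). The pot is at (0.480, −0.215). I'll grip across −14°, which is yaw 76.

```bash
cat >> h.py <<'E'
from scipy.spatial.transform import Rotation as Ro
def go(x,y,z,yaw=76):
    o=env.get_obs();R=Ro.from_euler("xyz",o["tool_rot"],degrees=True)
    T=Ro.from_euler("xyz",[180,0,yaw],degrees=True)
    print("t",o["time_s"],"pos",np.round(o["tool_pos"],4),"rot",np.round(o["tool_rot"],2),"F",np.round(o["force"],1),"w",o["grip_width"],"g",o["grasp_force"])
    print("shift",(R.inv().apply(np.array([x,y,z])-o["tool_pos"])/.03).round(3),"turn",((R.inv()*T).as_rotvec(degrees=True)/6).round(3))
E
python3 -c "
from h import *
go(.493,.0587,.26)"
```

```text
t 0.1 pos [0.1688 0.6272 0.2436] rot [-1.7990e+02  1.0000e-02  1.6494e+02] F [-1.1  0.  -0.1] w 0.08682081435093557 g 0.0
shift [-15.358 -15.494  -0.519] turn [-1.2000e-02  1.4000e-02  1.4824e+01]
```

```bash
python3 -m creep '[60,-4,-4,-0.6,0,0,3, 60,-8,-8,-0.6,0,0,7, 60,-12,-12,-0.6,0,0,11, 60,-15.36,-15.5,-0.6,0,0,14.82, 60,-15.36,-15.5,-0.6,0,0,14.82, 60,-15.36,-15.5,-0.6,0,0,14.82, 60,-15.36,-15.5,-0.6,0,0,14.82, 60,-15.36,-15.5,-0.6,0,0,14.82, 60,-15.36,-15.5,-0.6,0,0,14.82, 60,-15.36,-15.5,-0.6,0,0,14.82, 60,-15.36,-15.5,-0.6,0,0,14.82, 60,-15.36,-15.5,-0.6,0,0,14.82]'; python3 -c "
from h import *
go(.493,.0587,.26)"
```

```text
time_s: 1.3
tool_pos: [0.4663, 0.1048, 0.2615]
tool_rot: [-180.0, -0.0, 76.0]
force: [0.9, 0.2, -0.0]
grip_width: 0.0598
grasp_force: 0.0
t 1.3 pos [0.4663 0.1048 0.2615] rot [-1.800e+02 -3.000e-02  7.596e+01] F [ 0.9  0.2 -0. ] w 0.059819024000068985 g 0.0
shift [-1.275  1.237  0.05 ] turn [-0.    -0.005 -0.007]
```

```bash
python3 -m creep '[60,-0.8,0.8,0,0,0,0, 60,-1.27,1.24,0,0,0,0, 60,-1.27,1.24,0,0,0,0, 60,-1.27,1.24,0,0,0,0]'; python3 -c "
from h import *
go(.493,.0587,.153)
c=snap('side','side1.png')"
```

```text
time_s: 1.7
tool_pos: [0.4923, 0.0614, 0.2612]
tool_rot: [-179.9, -0.0, 76.0]
force: [-0.8, -0.4, -0.7]
grip_width: 0.0598
grasp_force: 0.0
t 1.7 pos [0.4923 0.0614 0.2612] rot [-1.7994e+02 -1.0000e-02  7.6010e+01] F [-0.8 -0.4 -0.7] w 0.05981904418192798 g 0.0
shift [-0.081  0.048  3.606] turn [-0.01  -0.002  0.001]
```

View pics/side1.png

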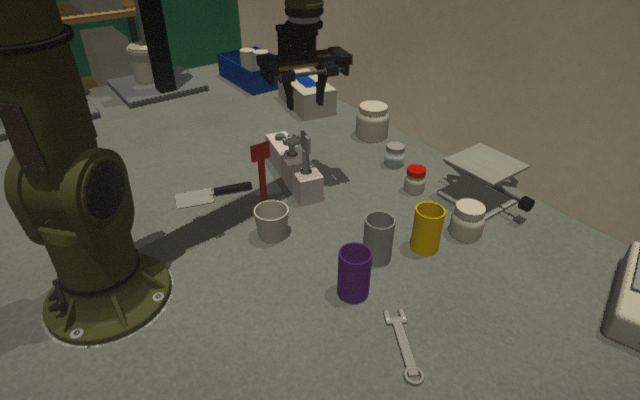

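The open gripper at (305, 90) px is centred above the paddle blade at (305, 145), clear of the red look-alike. Next I descend, then close.

```bash
python3 -m creep '[60,-0.08,0.05,0.8,0,0,0, 60,-0.08,0.05,1.6,0,0,0, 60,-0.08,0.05,2.4,0,0,0, 60,-0.08,0.05,3.1,0,0,0, 60,-0.08,0.05,3.5,0,0,0, 60,-0.08,0.05,3.6,0,0,0, 60,-0.08,0.05,3.6,0,0,0, 60,-0.08,0.05,3.6,0,0,0]' 25; python3 -c "
from h import *
go(.493,.0587,.153)"
```

```text
time_s: 2.55
tool_pos: [0.4943, 0.0587, 0.1546]
tool_rot: [179.9, -0.1, 76.1]
force: [-0.1, -0.1, -0.5]
grip_width: 0.0602
grasp_force: 0.0
t 2.55 pos [0.4943 0.0587 0.1546] rot [ 1.7992e+02 -6.0000e-02  7.6050e+01] F [-0.1 -0.1 -0.5] w 0.060158552384395145 g 0.0
shift [-0.009 -0.043  0.053] turn [ 0.014 -0.011  0.009]
```

```bash
python3 -m creep '[20,0,-0.03,0,0,0,0, 20,0,-0.03,0,0,0,0, 20,0,-0.03,0,0,0,0, 12,0,-0.03,0,0,0,0, 8,0,-0.03,0,0,0,0, 3,0,-0.03,0,0,0,0, 3,0,-0.03,0,0,0,0, 3,0,-0.03,0,0,0,0, 3,0,-0.03,0,0,0,0, 3,0,-0.03,0,0,0,0, 3,0,-0.03,0,0,0,0]' 25
```

```text
time_s: 3.65
tool_pos: [0.4925, 0.0585, 0.1535]
tool_rot: [-180.0, 0.0, 76.0]
force: [-1.4, 0.2, 1.2]
grip_width: 0.0076
grasp_force: 25.0
```

Gripped at 7.6 mm with 25 N. Next is a straight, gentle lift.

```bash
python3 -m creep '[3,0,0,-0.2,0,0,0, 3,0,0,-0.5,0,0,0, 3,0,0,-0.9,0,0,0, 3,0,0,-1.3,0,0,0, 3,0,0,-1.7,0,0,0, 3,0,0,-2.2,0,0,0, 3,0,0,-2.7,0,0,0, 3,0,0,-3.3,0,0,0, 3,0,0,-4.0,0,0,0, 3,0,0,-4.6,0,0,0, 3,0,0,-5.0,0,0,0, 3,0,0,-5.0,0,0,0]' 30; python3 -c "
from h import *
go(.480,-.215,.303)
c=snap('side','side2.png')"
```

```text
time_s: 4.85
tool_pos: [0.494, 0.0584, 0.3059]
tool_rot: [179.8, -0.1, 76.0]
force: [-0.2, -0.6, -2.7]
grip_width: 0.0075
grasp_force: 30.0
t 4.85 pos [0.494  0.0584 0.3059] rot [ 1.7978e+02 -1.4000e-01  7.6010e+01] F [-0.2 -0.6 -2.7] w 0.007490686749072013 g 29.988518552854657
shift [-8.956  1.751  0.08 ] turn [ 0.036 -0.023  0.002]
```

View pics/side2.png

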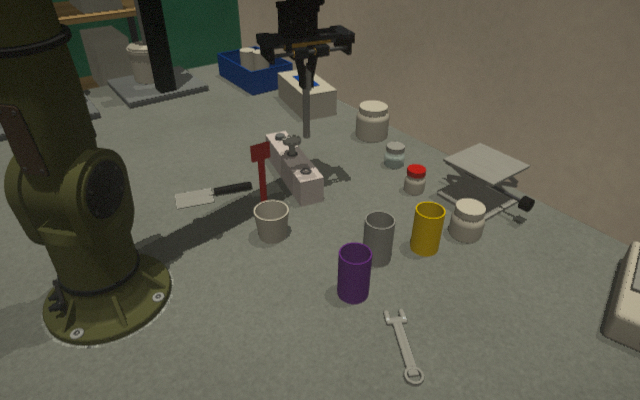

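The paddle hangs upright in the gripper with its foot at (306,137) px. The disc is still in its sleeve at (291,145), and the paddle's sleeve is empty. Next I carry it over to the pot.

```bash
python3 -m creep '[3,-0.5,0.1,0,0,0,0, 3,-1.2,0.23,0,0,0,0, 3,-2.1,0.41,0,0,0,0, 3,-3.1,0.61,0,0,0,0, 3,-4.1,0.8,0,0,0,0, 3,-5.1,1.0,0,0,0,0, 3,-6.1,1.2,0,0,0,0, 3,-7.1,1.39,0,0,0,0, 3,-7.9,1.55,0,0,0,0, 3,-8.5,1.67,0,0,0,0, 3,-8.9,1.75,0,0,0,0, 3,-8.96,1.75,0,0,0,0]'; python3 -c "
from h import *
c=snap('top','top3.png');c=snap('side','side3.png')
for i in range(2): go(.480,-.215,.149)
W=np.load('pics/side3.png.npy');m=(abs(W[...,0]-.48)<.03)&(abs(W[...,1]+.215)<.03)
q=W[m&(W[...,2]>.12)&(W[...,2]<.25)];print(len(q))
for z in(.15,.17,.19,.21,.23,.25):
    b=q[abs(q[:,2]-z)<.01]
    if len(b):print(z,len(b),b.mean(0).round(4))
print('foot',q[:,2].min())
p=W[m&(W[...,2]>.09)&(W[...,2]<.108)];print('pot',len(p),p.mean(0),p[:,2].max())"
```

```text
time_s: 6.1
tool_pos: [0.477, -0.2182, 0.3026]
tool_rot: [-179.9, 0.1, 75.8]
force: [-0.2, 0.4, -2.9]
grip_width: 0.0078
grasp_force: 30.0
t 6.2 pos [ 0.4779 -0.2157  0.3028] rot [-179.91   -0.     75.93] F [-0.7  0.4 -2.5] w 0.007771157221560608 g 29.988335673697293
shift [0.04  0.07  5.127] turn [-0.014 -0.    -0.011]
t 6.2 pos [ 0.4779 -0.2157  0.3028] rot [-179.91   -0.     75.93] F [-0.7  0.4 -2.5] w 0.007771157221560608 g 29.988335673697293
shift [0.04  0.07  5.127] turn [-0.014 -0.    -0.011]
379
0.15 8 [ 0.4758 -0.2227  0.1591]
0.17 75 [ 0.4741 -0.222   0.1701]
0.19 83 [ 0.4743 -0.2219  0.1901]
0.21 82 [ 0.4743 -0.2221  0.2103]
0.23 87 [ 0.4746 -0.2221  0.2301]
0.25 44 [ 0.4743 -0.2224  0.2452]
foot 0.15723292632674657
pot 232 [ 0.47952322 -0.21541264  0.09518028] 0.09968620232651051
```

View pics/side3.png

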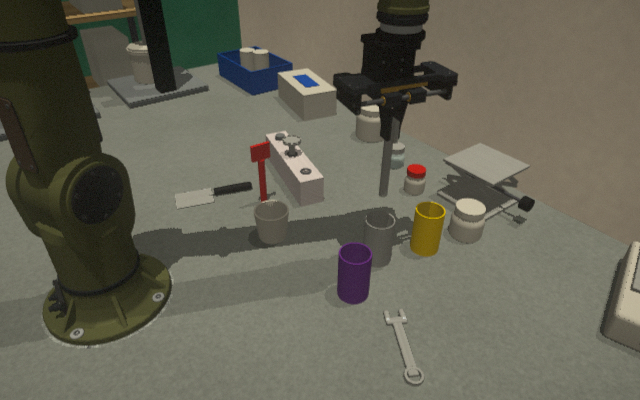

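The paddle hangs vertical at (388,160) px, above the grey pot at (379,238). Its foot is at z≈0.158 and centred to within 3 mm. I'll lower it, slowing near the floor.

```bash
python3 -m creep '[3,0.04,0.07,0.3,0,0,0, 3,0.04,0.07,0.8,0,0,0, 3,0.04,0.07,1.4,0,0,0, 3,0.04,0.07,2.0,0,0,0, 3,0.04,0.07,2.6,0,0,0, 3,0.04,0.07,3.2,0,0,0, 3,0.04,0.07,3.8,0,0,0, 3,0.04,0.07,4.3,0,0,0, 3,0.04,0.07,4.6,0,0,0, 3,0.04,0.07,4.8,0,0,0, 3,0.04,0.07,4.9,0,0,0, 3,0.04,0.07,4.9,0,0,0]'; python3 -m creep '[3,0,0,0,0,0,0, 3,0,0,0.03,0,0,0, 3,0,0,0.06,0,0,0, 3,0,0,0.1,0,0,0, 3,0,0,0.13,0,0,0,3,0,0,0.13,0,0,0]'
```

```text
time_s: 7.4
tool_pos: [0.4812, -0.2145, 0.1565]
tool_rot: [180.0, 0.0, 76.0]
force: [-0.6, 0.2, -3.9]
grip_width: 0.008
grasp_force: 30.0
time_s: 8.0
tool_pos: [0.481, -0.2144, 0.1525]
tool_rot: [-180.0, -0.0, 76.0]
force: [0.1, -0.7, -2.9]
grip_width: 0.0076
grasp_force: 30.0
```

Not touching yet, so I go on in 1 mm steps.

```bash
python3 -m creep '[3,0,0,0.03,0,0,0, 3,0,0,0.06,0,0,0, 3,0,0,0.06,0,0,0]'; python3 -m creep '[3,0,0,0.03,0,0,0, 3,0,0,0.03,0,0,0]'
```

```text
time_s: 8.3
tool_pos: [0.481, -0.2144, 0.1507]
tool_rot: [-180.0, -0.0, 76.0]
force: [-0.0, -0.3, -2.5]
grip_width: 0.008
grasp_force: 30.0
time_s: 8.5
tool_pos: [0.4811, -0.2144, 0.1498]
tool_rot: [-180.0, -0.0, 76.0]
force: [0.2, -0.2, -2.1]
grip_width: 0.008
grasp_force: 30.0
```

```bash
python3 -m creep '[3,0,0,0.02,0,0,0, 3,0,0,0.03,0,0,0, 3,0,0,0.03,0,0,0]'; python3 -m creep '[3,0,0,0.02,0,0,0, 3,0,0,0.03,0,0,0, 3,0,0,0.03,0,0,0]'
```

```text
time_s: 8.8
tool_pos: [0.4813, -0.2146, 0.1495]
tool_rot: [180.0, -0.0, 76.0]
force: [-0.1, 0.1, 1.8]
grip_width: 0.0077
grasp_force: 30.0
time_s: 9.1
tool_pos: [0.4816, -0.2148, 0.1495]
tool_rot: [179.9, -0.0, 76.0]
force: [-3.1, 0.6, 8.5]
grip_width: 0.008
grasp_force: 30.0
```

Contact: the wrist force rose from −2.5 to +8.5 N at the expected depth. Before letting go I ease off the push slightly.

```bash
python3 -m creep '[3,0,0,-0.02,0,0,0, 3,0,0,-0.02,0,0,0]'; python3 -m creep '[20,0,0,0,0,0,0, 87,0,0,0,0,0,0, 87,0,0,0,0,0,0, 87,0,0,0,0,0,0, 87,0,0,0,0,0,0, 87,0,0,0,0,0,0, 87,0,0,0,0,0,0, 87,0,0,0,0,0,0]'; python3 -c "
from h import *
c=snap('side','side4.png');go(.48,-.215,.3)"
```

```text
time_s: 9.3
tool_pos: [0.4815, -0.2147, 0.1495]
tool_rot: [180.0, -0.0, 76.0]
force: [-1.6, 0.9, 6.4]
grip_width: 0.0077
grasp_force: 30.0
time_s: 10.1
tool_pos: [0.4811, -0.2145, 0.1487]
tool_rot: [180.0, -0.0, 76.0]
force: [0.3, -0.0, 0.8]
grip_width: 0.0641
grasp_force: 0.0
t 10.15 pos [ 0.4811 -0.2145  0.1487] rot [180.    -0.    76.02] F [-0.3 -0.5 -0.9] w 0.06798265434044137 g 0.0
shift [-0.026 -0.032 -5.042] turn [ 0.001 -0.001  0.004]
```

View pics/side4.png

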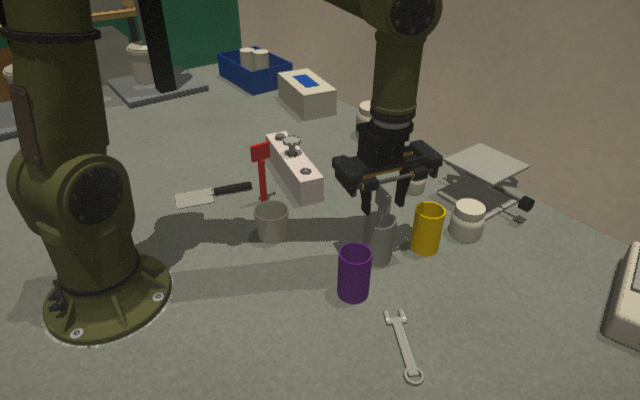

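The blade stands free between the open fingers at (384,200) px, and the pot is upright at (379,240). Next I open fully and rise straight up.

```bash
python3 -m creep '[87,0,0,0,0,0,0, 87,0,0,0,0,0,0, 87,0,0,0,0,0,0, 87,0,0,-0.3,0,0,0, 87,0,0,-0.8,0,0,0, 87,0,0,-1.4,0,0,0, 87,0,0,-2.2,0,0,0, 87,0,0,-3.2,0,0,0, 87,0,0,-4.2,0,0,0, 87,0,0,-5,0,0,0, 87,0,0,-5,0,0,0, 87,0,0,-5,0,0,0]'; python3 -m creep '[87,0,0,0,0,0,0, 87,0,0,0,0,0,0, 87,0,0,0,0,0,0, 87,0,0,0,0,0,0, 87,0,0,0,0,0,0]'; python3 -c "
from h import *
c=snap('side','side5.png')"
```

```text
time_s: 11.35
tool_pos: [0.4814, -0.2147, 0.2999]
tool_rot: [179.9, -0.0, 76.0]
force: [-0.3, 0.6, -1.4]
grip_width: 0.087
grasp_force: 0.0
time_s: 11.85
tool_pos: [0.481, -0.2144, 0.2985]
tool_rot: [-180.0, 0.0, 76.0]
force: [0.7, 0.4, -0.3]
grip_width: 0.0868
grasp_force: 0.0
```

View pics/side5.png

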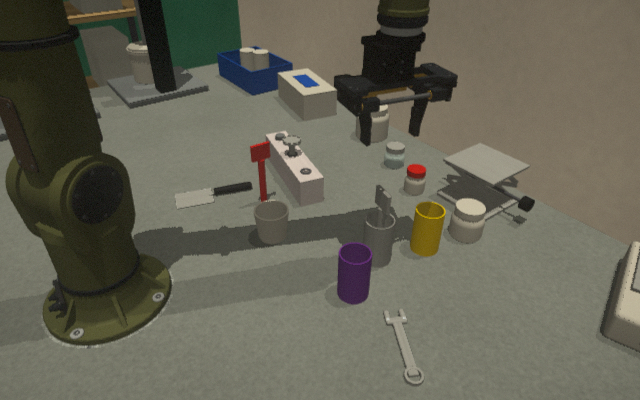

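The paddle rests blade up in the standing grey pot, with its blade at (383,200) px. The gripper is clear, the disc is still in its sleeve, and everything else is where it was.

```bash
python3 -c "
from cell import env
print(env.sign_off())"
```

```text
the job is handed in; nothing more can be done
None
```

The paddle stirrer now stands blade up in the grey steel pot, let go only after its foot reached the pot floor; the disc stirrer is still in its sleeve, the pot is upright, and the job was handed in at about 12 s.

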